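# Centre a turned finial on the paint stand

### The job

The little turned wooden finial on the paint stand stands too near the edge to be sprayed. Nudge it with light taps of the fingertips until its round foot stands wholly inside the ring scribed in the middle of the plate, upright and still. Never grip it, lift it, press on it hard or knock it over, and leave the other finial, the spray can and the brush where they are.

Things in the scene. Friction and masses are not known exactly. Their poses are not given: they have to be found in the camera images.
- finial: The finial to be centred: raw pale wood, 64 mm tall, about 80 g, loose. It stands on a flat round foot 34 mm across (a straight-sided disc 11 mm high); above it a thin 12 mm neck, then a collar, then a round head 26 mm across at 48 mm height, so it tips if pushed at the head and slides if pushed slowly (a few cm/s) and low on the foot, which takes less than 1 N. It stops where the push stops. Origin: centre of the underside of the foot; z up along its axis.
- paint_stand: Heavy paint stand that does not move: dark round foot 100 mm across on the worktop, short column 22 mm thick, and on top a level flat round bare-metal plate 84 mm across, without rim, whose upper face lies 60 mm above the worktop. Origin: centre of the underside of its foot, z up.
- plate_center (a point): Centre of the plate's upper face, 60 mm above the worktop, in the middle of the scribed dark ring (2 mm wide line, 46 mm inside diameter, 50 mm outside; it is flush and cannot be felt). The finial's foot is 34 mm across, so it is inside the ring when the two centres are within about 6 mm. z up.
- spare_finial: A second finial of the same size, standing on the worktop itself, to be left alone. Origin: centre of its underside.
- spray_can: Spray can standing on the worktop, 52 mm across and 161 mm tall, to be left alone. Origin: centre of its underside.
- paint_brush: Flat paint brush lying on the worktop, 53 x 194 x 15 mm, to be left alone. Origin: centre of its underside.
Not all that is in view belongs to the job. Leave any red or turquoise look-alike of the paint_stand alone. Leave any pink look-alike of the finial alone.

How it is judged (in metres and radians):
At the end, for the whole second after the job is handed in: The finial stands upright (within 0.06 rad) and at rest on the plate (its underside within 3 mm of the plate's face), the centre of its foot within 7 mm of the plate's centre (horizontal distance between finial and plate_center below 0.007 m and z of finial in the frame of plate_center between -0.003 and 0.003 m and angle between finial's own z axis and vertical below 0.06 rad and linear speed of finial below 0.01 m/s); the robot touches nothing.
It fails at once if the finial is knocked over (tilted more than 0.45 rad) (angle between finial's own z axis and vertical above 0.45 rad).
It fails at once if the finial is lifted (more than 10 mm above the plate) (z of finial in the frame of plate_center above 0.01 m).
It fails at once if the finial falls off the plate (z of finial in the frame of plate_center below -0.008 m).
It fails at once if the finial is gripped or pressed hard (fingers on it with more than 5 N) (contact force between the fingers and finial above 5 N).
It fails at once if the spare finial, the spray can or the paint brush is moved more than 15 mm (distance of any of spare_finial, spray_can, paint_brush from where it was at the start of the episode above 0.015 m).
It also fails if it takes over 48 s, if anything falls off the work surface, if the arm or the gripper's body presses on something with over 40 N, if the wrist force passes 120 N, or if a joint passes its speed limit or range.

### The arm

A 6-joint arm with a two-finger parallel gripper is mounted at the origin on a cart in front of the work surface, level with it; the furniture and walls round the work are solid. World frame = base frame: x ahead of the robot, y to its left, z up, the work surface at z = 0. Lengths are in mm, angles in rad, forces in N, time in s.
With the tool pointing down it reaches from about 350 to 875 mm from the base axis. Payload 4.2 kg.
Tool frame: the origin (TCP) lies midway between the tips of the shut fingers; the grasp point (between the pads) lies 19 mm behind it; z points along the fingers, y is the line along which they close (so a half turn about z gives the same grasp; the last joint's range is limited). The gripper opens to 85 mm and grips with 20 to 120 N. Pads are 22 mm wide; open, the fingers measure 114 mm over their backs; the gripper's body (76 mm by 85 mm) begins 54 mm behind the grasp point. The pads swing forward as they close: fully open they stand 13 mm farther back than shut.
Start: joints at [0.259, 0.385, 0.008, 0, -1.194, -0.259], TCP at [624.979, 0.025, 231.312] pointing down, gripper open.
Joint ranges: [-3.14, 3.14], [-1.21, 2.06], [-1.07, 1.41], [-3.16, 2.05], [-2.99, -0.16], [-3.1, 3.1]. Speed limits (rad/s): [2.79, 2.79, 3.14, 3.14, 3.14, 3.14].

### API

Orientations are given as a unit quaternion [x, y, z, w].
In Python, from bench import arm gives the robot as it stands. The module is installed in compiled form; this text tells all that it offers.
- The arm moves only by the shell command python3 -m handwheel 'ROWS' [OPENING]. ROWS is JSON, a list of rows, each an object of numbers: "x", "y", "z": the shift along the world's x, y, z each as a share of 20 cm, from -1 to 1; "ax", "ay", "az": the turn, a rotation vector about the world's x, y, z each as a share of 90 degrees, from -1 to 1. In form: [{"x": .., "y": .., "z": .., "ax": .., "ay": .., "az": ..}, ...]. A call has exactly 8 rows; each row shifts and turns the commanded pose from where the row before left it; what a row does not reach is not made up. A row lasts 1/10 s, in which the tool goes at most 50 mm and 8.59 degrees, less where a joint would pass 70% of its speed; a pose out of reach is approached as far as the arm can. A call with a number of a shift or a turn outside -1 to 1 is refused whole. A call with a gripper value outside its range is refused whole. OPENING is the opening, from -1 (shut) to 1 (fully open), set as the call begins (- or left out, the last holds). The fingers move at their own pace and stop on an object; the grip force is fixed at half the most. Time passes only in rows, so rows that do not move let the fingers close, or fill a call up. It gives the time, the measured TCP pose, the force, the opening and the grip force at its end, in the units of the state.
- arm.read_state(): the state, without advancing time (a new reading comes with each control period).
- arm.get_image(name): name is "scene" or "side" or "wrist"; returns the picture (480x640x3 uint8, red, green, blue); there is no depth.
- arm.camera_params(name): a dict with "K" (3x3 intrinsics, pixels), "position" and "orientation" of the camera in the world. Camera axes: x right, y down, z forward; pixel columns grow to the right and rows downward; lengths in mm; the calibration is good to about 2 mm. A picture is of the moment at which its call begins: read the wrist's pose just before it. camera_params takes no time and is no camera call; for the wrist camera it gives the pose at the moment of the call.
- arm.job_done(): hands the job in; it is judged then, once.
The state is a dict: "clock": time; "joints": joint angles; "joint_vel": joint speeds; "joint_efforts": joint torques, N m; "position": TCP position; "ee_rot": TCP orientation; "contact_force": force on the tool from outside, world axes, zero at the start; "wrist_torque": the same for the moment, N m; "gripper_width": finger opening in mm; "grasp_force": force on a finger pad.
Only numpy, scipy, OpenCV 4.12 (cv2) and the standard library are available. Lean on these libraries where they do the work, as an engineer would, in place of code of your own. Each camera call takes 0.05 s, during which the arm holds its last target. There are 200 camera calls.

## Working session

There is one attempt and no reset: what is moved stays moved. The work goes in short steps, Python scripts to look and compute and a shell command to move; the robot and the scene stay as the last step left them, time stands still between calls to the robot, and variables do not carry over. Pictures are saved under pics/ and viewed, at most 10 in all, crops included, and the job is handed in when it is done.

```bash
mkdir -p pics; cat > h.py <<'E'
from bench import arm
import numpy as np, cv2
from scipy.spatial.transform import Rotation as R
def snap(n,f):
    p=arm.camera_params(n); im=arm.get_image(n)[:,:,::-1].copy(); cv2.imwrite('pics/'+f,im); return im,p
def proj(p,X):
    c=R.from_quat(p['orientation']).inv().apply(np.atleast_2d(X)-np.array(p['position'])); q=c@np.array(p['K']).T; return q[:,:2]/q[:,2:]
def ray(p,uv,z):
    d=R.from_quat(p['orientation']).apply(np.linalg.inv(np.array(p['K']))@[uv[0],uv[1],1]); o=np.array(p['position']); return o+d*(z-o[2])/d[2]
E
python3 - <<'E'
from h import *
for n in('scene','side'):
    im,p=snap(n,n+'0.png'); print(n,p['position'],p['orientation'],np.array(p['K'])[0,0])
print(arm.read_state())
E
```

```text
scene [-471.47004026  687.36253109 1015.09910653] [-0.46046907  0.77677903 -0.37577904  0.20826111] 568.5065282766332
side [ 527.12916561 -905.08920953  508.49234034] [ 0.84308516  0.00317752  0.0110219  -0.53765772] 473.0000706144106
{'clock': 0.1, 'joints': array([ 2.58557962e-01,  3.85467706e-01,  6.79651933e-03, -4.19652394e-04,
       -1.19397979e+00, -2.58600088e-01]), 'joint_vel': array([-0.00122967, -0.00135326,  0.00440717,  0.00276675, -0.0006987 ,
        0.00106594]), 'joint_efforts': array([-2.41840362e-04, -3.93318665e+01,  1.88929778e+01,  4.19793829e+00,
       -2.58899068e-03, -3.31562532e-06]), 'position': array([ 6.24500126e+02, -7.69122484e-03,  2.30353771e+02]), 'ee_rot': array([-7.07036844e-01,  7.07176077e-01,  6.34835866e-04, -7.03530825e-04]), 'contact_force': array([ 0.70919082, -0.42139041, -0.78386471]), 'wrist_torque': array([ 0.03428824, -0.02397015,  0.01914581]), 'grasp_force': 0.0, 'gripper_width': 85.18204318024068}
```

View pics/scene0.png

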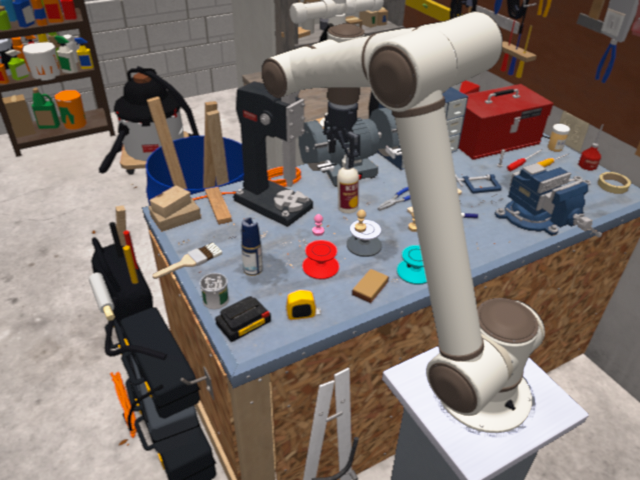

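View pics/side0.png

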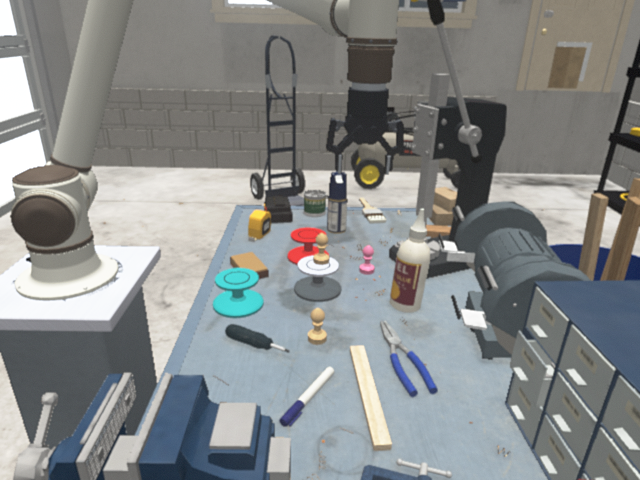

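The target finial is pale wood on the bare-metal plate with the dark foot: scene (361,222), side (321,250). The spare finial stands on the worktop at side (317,325), scene (412,222). The pink finial and the red and turquoise stands are decoys. I'll confirm this in an enlarged crop and get rough positions.

```bash
python3 - <<'E'
from h import *
a=cv2.imread('pics/side0.png')[215:350,220:400]; b=cv2.imread('pics/scene0.png')[180:290,290:436]
a=cv2.resize(a,(533,400),interpolation=2); b=cv2.resize(b,(531,400),interpolation=2)
cv2.imwrite('pics/c.png',cv2.resize(np.hstack([a[:,:400],b[:,:400]]),(800,400)))
im,w=snap('wrist','w0.png')
ps=arm.camera_params('side');pc=arm.camera_params('scene')
print('plate',ray(ps,(318,267),60),ray(pc,(365,231),60))
print('finial foot',ray(ps,(321,263),64),ray(pc,(361,229),64))
print('head',ray(ps,(321,241),108),ray(pc,(361,214),108))
print('spare',ray(ps,(317,340),0)); print('bottle',ray(ps,(407,305),0),'pink',ray(ps,(367,271),0))
print('wristcam',w['position'])
E
```

```text
plate [539.79631075 -54.93330311  60.        ] [527.57136531 -32.71937439  60.        ]
finial foot [545.89173518 -44.78552019  64.        ] [535.96680312 -24.7870693   64.        ]
head [544.97459005 -32.76814677 108.        ] [545.19832143 -27.20588737 108.        ]
spare [ 538.63450867 -217.9187867     0.        ]
bottle [ 7.19475540e+02 -9.80781643e+01 -5.68434189e-14] pink [652.93271095  43.25083314   0.        ]
wristcam [623.9877611  -78.47688476 373.30960145]
```

View pics/c.png

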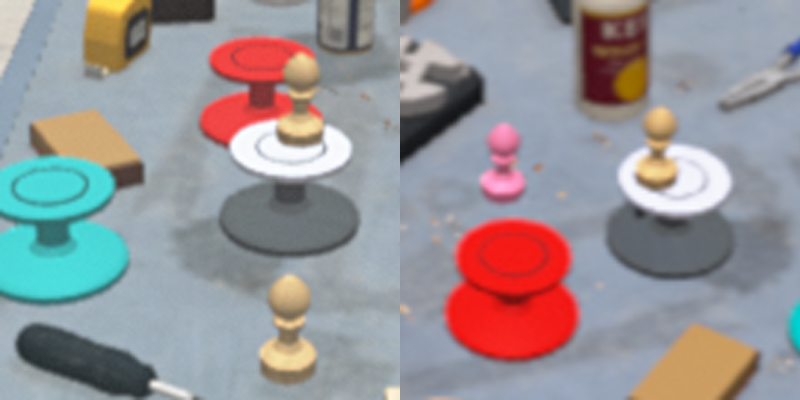

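View pics/w0.png

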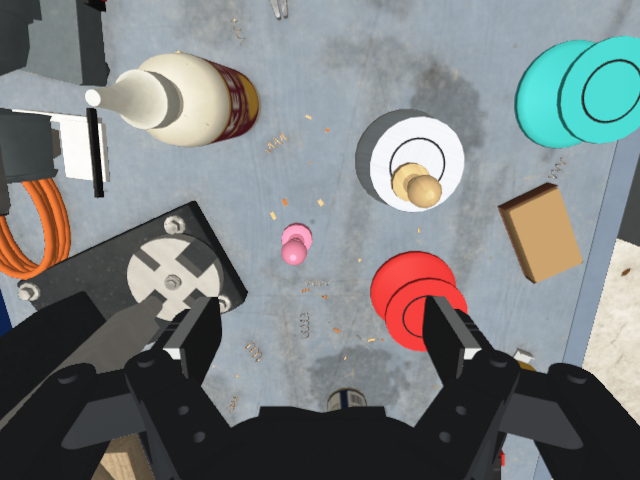

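The crop confirms it: the pale finial is the one on the bare-metal plate with the dark foot. In the wrist view the plate is centred near (417,163) and the foot near (410,184). I'll measure both by overlaying model circles.

```bash
cat >> h.py <<'E'
def circ(c,r,z,n=90):
    t=np.linspace(0,2*np.pi,n); return np.c_[c[0]+r*np.cos(t),c[1]+r*np.sin(t),np.full(n,z)]
def plate(im,p,g):
    hsv=cv2.cvtColor(im,cv2.COLOR_BGR2HSV); u=proj(p,[*g,60])[0]
    m=((hsv[...,1]<45)&(hsv[...,2]>190)).astype('uint8')
    n,l,s,c=cv2.connectedComponentsWithStats(m)
    k=min((i for i in range(1,n) if s[i,4]>800),key=lambda i:np.hypot(*(c[i]-u)))
    pts=np.column_stack(np.nonzero(l==k))[:,::-1]; h=cv2.convexHull(pts.astype(np.int32))[:,0]
    from scipy.optimize import least_squares
    W=np.array([ray(p,q,60)[:2] for q in h])
    f=least_squares(lambda v:np.hypot(*(W-v[:2]).T)-42,[*g],loss='soft_l1',f_scale=.5)
    return f.x, np.median(abs(f.fun)), s[k]
def draw(im,p,C,F,f,box,k):
    o=cv2.resize(im[box[1]:box[3],box[0]:box[2]],None,fx=k,fy=k,interpolation=cv2.INTER_CUBIC)
    for c,r,z,col in((C,42,60,(0,0,255)),(C,23,60,(255,0,0)),(F,17,60,(0,160,0)),(F,17,71,(255,0,255)),(F,13,108,(0,255,255))):
        cv2.polylines(o,[((proj(p,circ(c,r,z))-box[:2]+.5)*k).astype(np.int32)],True,col,1)
    cv2.imwrite('pics/'+f,o)
E
python3 - <<'E'
from h import *
p=arm.camera_params('wrist'); im=cv2.imread('pics/w0.png')
C,e,s=plate(im,p,(533,-45)); print(C,e,s)
F=ray(p,(410,184),65.5)[:2]; print(F, ray(p,(425,191),108)); print('red plate',ray(p,(427,309),60))
draw(im,p,C,F,'d.png',(350,95,480,225),4)
hsv=cv2.cvtColor(im,cv2.COLOR_BGR2HSV)
m=cv2.inRange(hsv,(8,60,80),(30,200,255)); m[:160]=0;m[215:]=0;m[:,:385]=0;m[:,450:]=0
print(np.array(cv2.boundingRect(m)), R.from_quat(arm.read_state()['ee_rot']).as_matrix().round(2))
E
```

```text
[538.861443   -13.73644916] 6.288433637311776 [ 391  140   52   40 1205]
[544.87904983 -24.86126555] [543.81992911 -26.83745865 108.        ]
red plate [516.29843337 103.75614861  60.        ]
[391 163  51  45] [[-0. -1. -0.]
 [-1.  0. -0.]
 [ 0.  0. -1.]]
```

View pics/d.png

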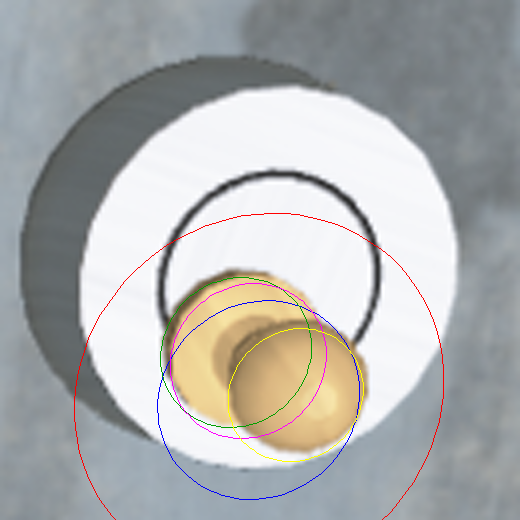

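By my reading, the plate centre is at wrist pixel (417.2,164.2), about (536.7,-40.5), and the foot is at about (545.5,-27). The push is therefore about 16 mm along (-0.55,-0.83). I'll go behind the finial at height with the fingers nearly shut, yawed -33.5° and leaned back 8°.

```bash
python3 -m handwheel '[{"x":-0.0725,"y":0.0054,"z":-0.1125,"ax":0,"ay":0,"az":-0.093},{"x":-0.0725,"y":0.0054,"z":-0.1125,"ax":0,"ay":0,"az":-0.093},{"x":-0.0725,"y":0.0054,"z":-0.1125,"ax":0,"ay":0,"az":-0.093},{"x":-0.0725,"y":0.0054,"z":-0.1125,"ax":0,"ay":0,"az":-0.093},{"x":0,"y":0,"z":0,"ax":-0.074,"ay":0.049,"az":0},{"x":0,"y":0,"z":0,"ax":0,"ay":0,"az":0},{"x":0,"y":0,"z":0,"ax":0,"ay":0,"az":0},{"x":0,"y":0,"z":0,"ax":0,"ay":0,"az":0}]' -0.72
python3 - <<'E'
from h import *
im,p=snap('wrist','w1.png'); s=arm.read_state()
print(s['position'],R.from_quat(s['ee_rot']).as_matrix().round(3),s['gripper_width'])
for X in((536.7,-40.5,60),(545.5,-27.2,71),(545.5,-27.2,108)): print(proj(p,X))
draw(im,p,(536.7,-40.5),(545.5,-27.2),'d1.png',(160,60,560,360),2)
E
```

```text
clock: 0.95
position: [567.1, 4.4, 141.4]
ee_rot: [-0.472, 0.879, -0.033, -0.061]
contact_force: [0.7, 0.3, -0.6]
gripper_width: 11.9
grasp_force: 0.0
[567.04358376   4.15550641 141.63564516] [[-0.547 -0.834 -0.076]
 [-0.826  0.552 -0.115]
 [ 0.138 -0.    -0.99 ]] 12.002658482312997
[[321.72035496 178.48200943]]
[[321.73042401 204.04384663]]
[[321.80061263 210.33315554]]
```

View pics/d1.png

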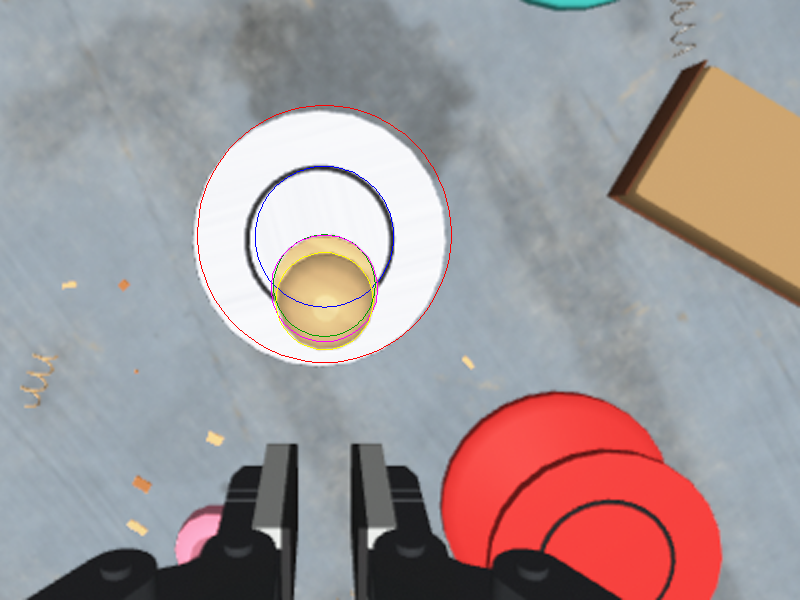

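The finial model fits. The plate centre shifts to about (538.8,-40.2), so the push is about 14.6 mm along (-0.46,-0.89). I'll turn 6° back and descend behind the foot.

```bash
python3 -m handwheel '[{"x":-0.005,"y":0.003,"z":-0.0945,"ax":0,"ay":0,"az":0.068},{"x":-0.005,"y":0.003,"z":-0.0945,"ax":0,"ay":0,"az":0},{"x":-0.005,"y":0.003,"z":-0.0945,"ax":0,"ay":0,"az":0},{"x":-0.005,"y":0.003,"z":-0.0945,"ax":0,"ay":0,"az":0},{"x":0,"y":0,"z":0,"ax":0,"ay":0,"az":0},{"x":0,"y":0,"z":0,"ax":0,"ay":0,"az":0},{"x":0,"y":0,"z":0,"ax":0,"ay":0,"az":0},{"x":0,"y":0,"z":0,"ax":0,"ay":0,"az":0}]' -
python3 - <<'E'
from h import *
im,p=snap('wrist','w2.png'); sd,ps=snap('side','s2.png')
s=arm.read_state();print(s['position'],R.from_quat(s['ee_rot']).as_matrix().round(3)[:,0])
C=(538.8,-40.2);F=(545.5,-27.2)
draw(im,p,C,F,'d2a.png',(120,40,520,480),1.5)
draw(sd,ps,C,F,'d2b.png',(285,200,357,310),6)
a=cv2.imread('pics/d2a.png')[:600];b=cv2.imread('pics/d2b.png');a=cv2.resize(a,(480,480));b=cv2.resize(b,(320,480))
cv2.imwrite('pics/d2.png',np.hstack([a,b]))
E
```

```text
clock: 1.8
position: [563.8, 6.9, 67.0]
ee_rot: [-0.518, 0.852, -0.036, -0.058]
contact_force: [-0.1, 0.3, -0.4]
gripper_width: 11.8
grasp_force: 0.0
[563.46569275   6.84046877  66.59365358] [-0.455 -0.88   0.138]
```

View pics/d2.png

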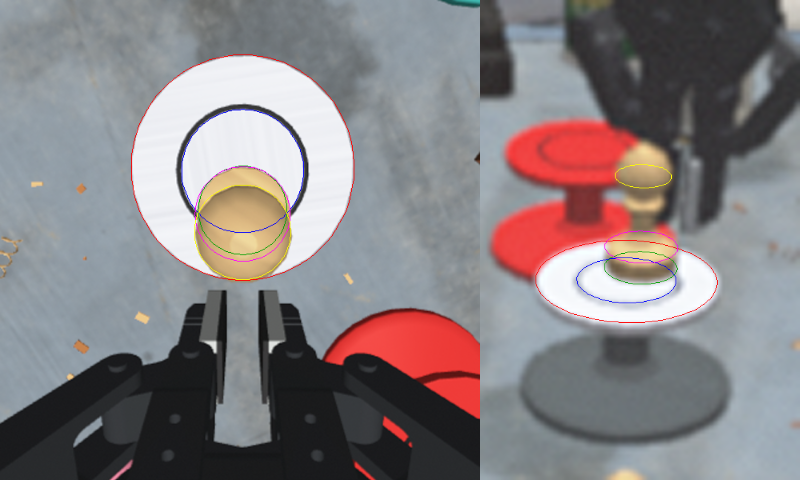

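The overlays fit in both views and the fingers are centred behind the foot. I'll check the tip height from the side view, where the tip bottom is at crop (700,230), which is pixel (334.5,252.7).

```bash
python3 - <<'E'
from h import *
ps=arm.camera_params('side');o=np.array(ps['position'])
for uv in((334.5,252.7),(331,250),(338,252)):
    q=ray(ps,uv,0)-o; print(o+q*(1-o[1])/q[1])
p=arm.camera_params('wrist'); print(p['position'])
k=1.5*600/660*0+1.2
for uv in((226,290),(260,290)): print(ray(p,(120+uv[0]/480*400,40+uv[1]/480*400),67))
E
```

```text
[575.1036896    1.          65.58664782]
[567.43038998   1.          71.83754613]
[582.50642456   1.          67.38753241]
[536.09223141 -44.75391562 218.92783321]
[564.03996764  -4.01324511  67.        ]
[552.63606909   1.88075703  67.        ]
```

Tip is at z ≈ 66–67 and about 13 mm from the foot. I'll lower 1.5 mm, approach slowly, then push most of the way.

```bash
python3 -m handwheel '[{"x":0,"y":0,"z":-0.0075,"ax":0,"ay":0,"az":0},{"x":-0.0046,"y":-0.0089,"z":0,"ax":0,"ay":0,"az":0},{"x":-0.0046,"y":-0.0089,"z":0,"ax":0,"ay":0,"az":0},{"x":-0.0046,"y":-0.0089,"z":0,"ax":0,"ay":0,"az":0},{"x":-0.0046,"y":-0.0089,"z":0,"ax":0,"ay":0,"az":0},{"x":-0.0046,"y":-0.0089,"z":0,"ax":0,"ay":0,"az":0},{"x":-0.0034,"y":-0.0067,"z":0,"ax":0,"ay":0,"az":0},{"x":-0.0034,"y":-0.0067,"z":0,"ax":0,"ay":0,"az":0}]' -
python3 -m handwheel '[{"x":-0.0034,"y":-0.0067,"z":0,"ax":0,"ay":0,"az":0},{"x":-0.0034,"y":-0.0067,"z":0,"ax":0,"ay":0,"az":0},{"x":-0.0034,"y":-0.0067,"z":0,"ax":0,"ay":0,"az":0},{"x":-0.0034,"y":-0.0067,"z":0,"ax":0,"ay":0,"az":0},{"x":-0.0034,"y":-0.0067,"z":0,"ax":0,"ay":0,"az":0},{"x":-0.0034,"y":-0.0067,"z":0,"ax":0,"ay":0,"az":0},{"x":0,"y":0,"z":0,"ax":0,"ay":0,"az":0},{"x":0,"y":0,"z":0,"ax":0,"ay":0,"az":0}]' -
python3 - <<'E'
from h import *
im,p=snap('wrist','w3.png'); sd,ps=snap('side','s3.png')
s=arm.read_state();print(s['position'])
C=(538.8,-40.2);F=(541.6,-34.7)
draw(im,p,C,F,'a.png',(120,40,520,440),1.2)
draw(sd,ps,C,F,'b.png',(285,200,357,308),4.4444)
a=cv2.imread('pics/a.png');b=cv2.imread('pics/b.png');b=cv2.resize(b,(320,480))
cv2.imwrite('pics/d3.png',np.hstack([a,b]))
E
```

```text
clock: 2.7
position: [557.1, -4.9, 64.3]
ee_rot: [-0.519, 0.852, -0.036, -0.059]
contact_force: [-0.3, 0.5, -0.8]
gripper_width: 12.1
grasp_force: 0.2
clock: 3.5
position: [552.8, -13.0, 64.2]
ee_rot: [-0.518, 0.852, -0.036, -0.06]
contact_force: [0.6, -0.0, -0.6]
gripper_width: 12.1
grasp_force: 0.0
[552.85648945 -12.93661416  64.17969297]
```

View pics/d3.png

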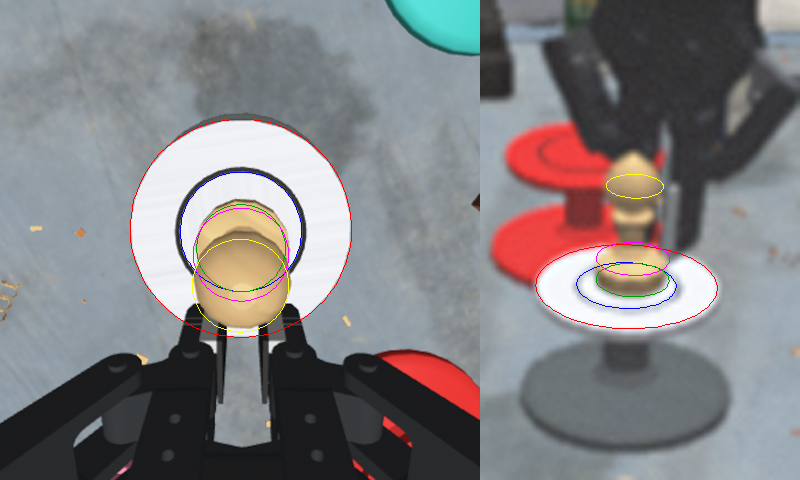

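The foot has moved to about (540.4,-37), upright, with 3–4 mm still to go. I'll push 3 mm more, then back off and look.

```bash
python3 -m handwheel '[{"x":-0.0023,"y":-0.0045,"z":0,"ax":0,"ay":0,"az":0},{"x":-0.0023,"y":-0.0045,"z":0,"ax":0,"ay":0,"az":0},{"x":-0.0023,"y":-0.0045,"z":0,"ax":0,"ay":0,"az":0},{"x":0,"y":0,"z":0,"ax":0,"ay":0,"az":0},{"x":0.0046,"y":0.0089,"z":0,"ax":0,"ay":0,"az":0},{"x":0.0115,"y":0.0222,"z":0,"ax":0,"ay":0,"az":0},{"x":0.0115,"y":0.0222,"z":0,"ax":0,"ay":0,"az":0},{"x":0.0115,"y":0.0222,"z":0,"ax":0,"ay":0,"az":0}]' -
python3 -m handwheel '[{"x":0.0115,"y":0.0222,"z":0,"ax":0,"ay":0,"az":0},{"x":0.0115,"y":0.0222,"z":0.1,"ax":0,"ay":0,"az":0},{"x":0,"y":0,"z":0.1,"ax":0,"ay":0,"az":0},{"x":0,"y":0,"z":0.1,"ax":0,"ay":0,"az":0},{"x":0,"y":0,"z":0,"ax":0,"ay":0,"az":0},{"x":0,"y":0,"z":0,"ax":0,"ay":0,"az":0},{"x":0,"y":0,"z":0,"ax":0,"ay":0,"az":0},{"x":0,"y":0,"z":0,"ax":0,"ay":0,"az":0}]' -
python3 - <<'E'
from h import *
im,p=snap('wrist','w4.png'); sd,ps=snap('side','s4.png')
C=(538.8,-40.2);F=C
draw(im,p,C,F,'a.png',(200,60,440,300),2)
draw(sd,ps,C,F,'b.png',(285,200,357,308),4.4444)
a=cv2.imread('pics/a.png');b=cv2.imread('pics/b.png');b=cv2.resize(b,(320,480))
cv2.imwrite('pics/d4.png',np.hstack([a,b]))
E
```

```text
clock: 4.4
position: [559.7, 0.0, 64.2]
ee_rot: [-0.519, 0.852, -0.036, -0.059]
contact_force: [0.2, -0.1, 0.6]
gripper_width: 11.9
grasp_force: 0.0
clock: 5.2
position: [563.3, 8.3, 123.1]
ee_rot: [-0.519, 0.852, -0.036, -0.061]
contact_force: [0.0, -0.1, -0.9]
gripper_width: 12.0
grasp_force: 0.0
```

View pics/d4.png

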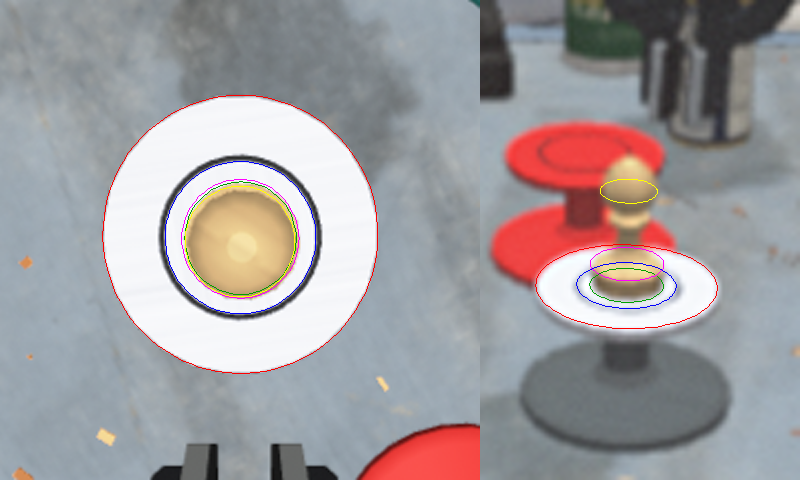

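The foot is within about 1 mm of the ring's centre and upright, and the arm is clear of everything. Handing in.

```bash
python3 -c "from bench import arm; print(arm.job_done())"
```

```text
the job is handed in; nothing more can be done
None
```

I handed the job in with the finial upright inside the scribed ring, its foot within about 1 mm of the plate's centre by the last wrist and side pictures, and the arm clear of everything; `job_done()` gave no verdict.

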